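# Roll the sample jar up to the reader and start it

## Robot

A 6-joint arm with a two-finger parallel gripper is mounted at the origin on the work surface. World frame = base frame: x ahead of the robot, y to its left, z up, the work surface at z = 0. Lengths are in m, angles in rad, forces in N, time in s.
With the tool pointing down it reaches from about 0.35 to 0.875 m from the base axis. Payload 4.2 kg.
Tool frame: the origin (TCP) lies midway between the tips of the shut fingers; the grasp point (between the pads) lies 19 mm behind it; z points along the fingers, x is the direction in which the jaws open and shut, and the axes are right-handed (so a half turn about z gives the same grasp; the last joint's range is limited). The gripper opens to 85 mm and grips with 20 to 120 N. Pads are 22 mm wide; open, the fingers measure 114 mm over their backs; the gripper's body (76 mm by 85 mm) begins 54 mm behind the grasp point. The pads swing forward as they close: fully open they stand 13 mm farther back than shut.
Start: joints at [-1.078, 0.385, 0.008, 0, -1.194, -0.259], TCP at [0.145, -0.608, 0.194] pointing down, gripper open.
Joint ranges: [-3.14, 3.14], [-1.21, 2.06], [-1.07, 1.41], [-3.16, 2.05], [-2.99, -0.16], [-3.1, 3.1]. Speed limits (rad/s): [2.79, 2.79, 3.14, 3.14, 3.14, 3.14].

## Interface

Orientations are given as a unit quaternion [w, x, y, z].
In Python, from rig import robot, cams, search_frame, place_of gives the robot as it stands.
- The arm moves only by the tool arm_command, never from a script. Its argument "rows" is a list of rows, each an object with "xyz": the shift along the world's x, y, z in m, a list of three; "rotation": the turn, a rotation vector about the world's x, y, z in degrees, a list of three. A call has exactly 5 rows; each row shifts and turns the commanded pose from where the row before left it; what a row does not reach is not made up. A row lasts 1/10 s, in which the tool goes at most 50 mm and 8.59 degrees, less where a joint would pass 70% of its speed; a pose out of reach is approached as far as the arm can. A call is refused whole if a number of a shift passes 0.05 or a number of a turn 8.59, either way. A call with a gripper value outside its range is refused whole. "claw" is the opening, from 0 (shut) to 1 (fully open), set as the call begins (left out, the last holds). The fingers move at their own pace and stop on an object; "newtons" is the grip in N (left out, the last holds). Time passes only in rows, so rows that do not move let the fingers close, or fill a call up. It gives the time, the measured TCP pose, the force and the opening at its end, in the units of the state.
- robot.get_obs(): the state, without advancing time (a new reading comes with each control period).
- cams.get_image(name): name is "side" or "top" or "wrist"; returns a dict with "color" (420x560x3 uint8, red, green, blue), "range_z" (420x560 float32, m along the optical axis (not along the pixel's ray), 0 where there is no reading), "fx", "fy", "cx", "cy" (pixels), "xyz" and "attitude" of the camera in the world. Camera axes: x right, y up, looking along -z (the intrinsics and any distortion apply to the point x, -y, -z); pixel columns grow to the right and rows downward; lengths in m; the calibration is good to about 2 mm. A picture is of the moment at which its call begins.
- robot.close_job(): hands the job in, once; it reports no verdict.
Trained networks look in the newest picture that a camera, given by its name, has taken for a name from the list of things; names that differ only in an ending like _2 or _b are one class to them, and where a whole thing is asked for, a point or a joint stands for the part that bears it (a point fixed in the world has none). Each returns a list of dicts, best first, with "confidence" (0 to 1); they miss things now and then, are a little off and sometimes report something else, mostly with a low value. They report only what shows in the picture. A call takes as long as a camera call. They do not tell look-alikes from the thing itself.
- search_frame(camera, target): "at" ([x, y, z] in m, in world coordinates, good to about 4 mm: the middle of the surface that is visible of it).
- place_of(camera, target): "at" ([x, y, z] in m, in world coordinates, good to about 4 mm: a listed point, or the origin of a listed thing).
The state is a dict: "time": time; "joint_positions": joint angles; "joint_velocities": joint speeds; "joint_torque": joint torques, N m; "ee_pos": TCP position; "tool_rot": TCP orientation; "wrist_force": force on the tool from outside, world axes, zero at the start; "wrist_torque": the same for the moment, N m; "grip_width": finger opening in m.
Only numpy, scipy, OpenCV 4.12 (cv2) and the standard library are available. Lean on these libraries where they do the work, as an engineer would, in place of code of your own. Each camera call takes 0.05 s, during which the arm holds its last target. There are 200 camera calls.

## Task

Two capped sample jars lie at the bottom of the two sloping lanes of the reader's feed ramp. With the fingertips, gently push the blue-capped jar so that it rolls up its lane and over the crest until it lies against the stop at the reader and cannot roll back, never picking it up or carrying it; then press the green start button on top of the reader and draw the hand clear. Leave the red-capped jar and the glassware and bottles standing around where they are.

Things in the scene. Friction and masses are not known exactly. Their poses are not given: they have to be found in the camera images.
- ramp: Fixed feed ramp with a reader at its upper end, 331 mm long, 170 mm wide. Origin at table level; x points level along the lanes, uphill; y across; z up. Two lanes, 72 mm wide inside, centre lines at y = +39 and -39 mm; 6 mm side and middle walls stand 12 mm above the lane floor. A jar let go below the crest rolls back down; past it, it rolls to the stop and stays. Smooth, slippery floor.
- slope (a point): Point on the lane floor's line at the low lip's inner face, midway between lanes: ramp x = -120 mm, 14 mm above the table. Its x points up the sloping blue-grey floor (8 degrees above level), z square to that floor; a jar on the slope has its centre at z = 20 mm here. The lip there is 6 mm thick (outer face at ramp x = -126 mm), its top 23 mm above the table, 9 mm above the floor.
- crest (a point): Crest of the lanes, on the floor's line midway between them: ramp x = +55 mm, 38.6 mm above the table. The blue-grey floor rises to it from the lip at 8 degrees; beyond it the lighter grey floor falls at 10 degrees to 29.8 mm above the table at ramp x = +105 mm, where the upright face of the reader (white box, x = 105 to 205 mm, top 75 mm above the table) is the stop.
- rest_left (a point): Where a jar's centre lies when it rests against the stop in the lane at the ramp's +y side: 85 mm uphill of the ramp's origin, 54 mm above the table.
- rest_right (a point): The same for the lane at the ramp's -y side.
- blue_jar: The jar to load: white cylinder with a cream band and a blue cap, 40 mm in diameter, 64 mm long, 0.08 to 0.17 kg, lying across one of the two lanes (either one) against the low lip, its centre then at ramp x = -105 mm, 36 mm above the table. Origin at its centre; y is its long axis towards the cap, across the lane; it turns about y as it rolls.
- red_jar: The same jar with a red cap, lying at the bottom of the other lane. To be left there.
- start (a joint): Travel of the start button in m: 0 up, 0.006 fully down (about 5 N); it springs back. It counts as pressed beyond 0.004.
- start_top (a point): Centre of the top of the green round start button (26 mm across, in a black collar), on the reader's top; it is pressed straight down.
- dropper: Amber dropper bottle with a red bulb, 44 mm across, 92 mm tall, upright; origin under its base. Leave alone.
- beaker: Open glass beaker, 66 mm across, 75 mm tall, upright; origin under its base. Leave alone.
- reagent: White reagent bottle with a green cap, 60 mm across, 110 mm tall, upright; origin under its base. Leave alone.
Things that resemble listed ones, but are neither listed nor needed, are in the scene too. Leave any pink look-alike of the blue_jar alone.

How it is judged:
By the outcome, as a careful person would: the job done as asked, in the order asked, and still so for the second after the job is handed in, with the robot touching nothing.
It also fails if it takes over 51 s, if anything falls off the work surface, if the arm or the gripper's body presses on something with over 40 N, if the wrist force passes 120 N, or if a joint passes its speed limit or range.

## Working session

There is one attempt and no reset: what is moved stays moved. The work goes in short steps, Python scripts to look and compute and a tool call to move; the robot and the scene stay as the last step left them, time stands still between calls to the robot, and variables do not carry over. Pictures are saved under pics/ and viewed, about 8 in all and at most 12, crops included, and the job is handed in when it is done.

Besides the shell and the picture viewer there is one more tool, called by a JSON object that holds its "method" and its "body", one argument or row to a line. arm_command: Moves the arm, as the interface text tells. Its arguments: {"type":"object","properties":{"rows":{"type":"array","items":{"type":"object","properties":{"xyz":{"type":"array","items":{"type":"number"}},"rotation":{"type":"array","items":{"type":"number"}}}}},"claw":{"type":"number"},"newtons":{"type":"number"}},"required":["rows"]}

```bash
mkdir -p pics; ls
python3 - <<'E'
from rig import robot,cams,search_frame,place_of
import cv2,numpy as np
for n in("top","side"):
    im=cams.get_image(n); cv2.imwrite(f"pics/{n}0.png",im["color"][:,:,::-1])
    print(n,im["xyz"],im["attitude"],im["fx"],im["cx"],im["cy"])
    for t in["ramp","slope","crest","rest_left","rest_right","blue_jar","red_jar","start_top","dropper","beaker","reagent"]:
        try: print(t,[(np.round(d["at"],3).tolist(),round(d["confidence"],2)) for d in place_of(n,t)[:3]])
        except Exception as e: print(t,e)
print(robot.get_obs())
E
```

```text
pics
top [0.47835256 0.0195859  1.32204195] [ 0.71504536  0.0318087  -0.036598   -0.69739438] 544.5682403017856 284.5673768614001 204.4931213283952
ramp [([0.562, -0.036, 0.002], 0.61)]
slope [([0.55, -0.154, 0.015], 0.97)]
crest [([0.559, 0.017, 0.04], 0.67), ([0.586, -0.14, 0.034], 0.62)]
rest_left [([0.522, 0.051, 0.055], 0.66)]
rest_right [([0.601, 0.049, 0.051], 0.66)]
blue_jar [([0.512, -0.131, 0.042], 0.89), ([0.56, -0.268, 0.024], 0.84), ([0.396, -0.125, 0.02], 0.68)]
red_jar [([0.589, -0.139, 0.035], 0.75)]
start_top [([0.521, 0.13, 0.1], 0.69)]
dropper [([0.737, -0.04, -0.002], 0.84)]
beaker [([0.396, 0.08, 0.001], 0.6)]
reagent [([0.73, 0.09, -0.001], 0.75)]
side [ 0.47423681 -0.69135533  0.54538232] [ 0.87486434  0.47881431 -0.04310716 -0.0590848 ] 438.57554070360464 285.7730570466756 206.7033413865562
ramp [([0.557, -0.038, 0.003], 0.98)]
slope [([0.552, -0.155, 0.018], 0.69)]
crest [([0.561, 0.024, 0.04], 0.67)]
rest_left [([0.521, 0.051, 0.05], 0.66)]
rest_right [([0.602, 0.046, 0.054], 0.77)]
blue_jar [([0.399, -0.13, 0.021], 0.85), ([0.555, -0.271, 0.023], 0.83), ([0
[... 270 characters left out ...]
: 1.2, 'joint_positions': array([-1.07839776e+00,  3.84706665e-01,  7.92056121e-03,  1.15235397e-05,
       -1.19394898e+00, -2.58606476e-01]), 'joint_velocities': array([ 0.00102452,  0.00099937,  0.00041762,  0.00115633, -0.00027773,
       -0.00030157]), 'joint_torque': array([-2.77012405e-04, -3.92102015e+01,  1.88617837e+01,  4.19084519e+00,
       -3.94791432e-04,  1.77219562e-06]), 'ee_pos': array([ 0.14482624, -0.60799627,  0.19411783]), 'tool_rot': array([ 2.59484105e-05,  6.19809553e-01,  7.84752265e-01, -1.71161864e-05]), 'wrist_force': array([-0.25673582,  0.34387855,  0.18248934]), 'wrist_torque': array([ 0.00595385, -0.00089715,  0.06117039]), 'grip_width': 0.08537565735293344}
```

View pics/top0.png

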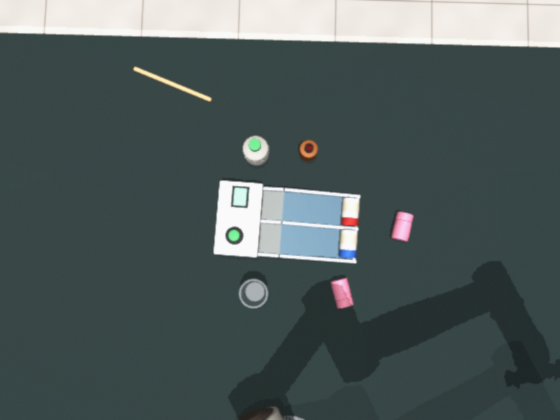

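View pics/side0.png

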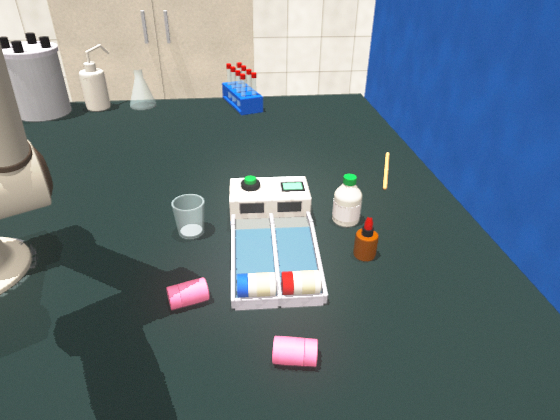

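The top view shows the blue-capped jar at (348,243) and the red-capped one at (350,212). The pink look-alikes are at (402,226) and (342,293), off the ramp. The side view agrees: blue at (257,285), red at (302,283), pinks at (188,293) and (295,351). I choose the blue-capped jar in the ramp's +y lane. Next I fit the ramp pose and check the choice in a crop.

Run:
```python
from rig import robot,cams
import cv2,numpy as np
from scipy.spatial.transform import Rotation as R
src=np.array([[-120,0],[-120,0],[55,0],[55,0],[85,39],[85,39],[85,-39],[85,-39],[-105,39],[-105,39],[-105,-39],[-105,-39],[0,0],[0,0]])/1000
dst=np.array([[.55,-.154],[.552,-.155],[.559,.017],[.561,.024],[.522,.051],[.521,.051],[.601,.049],[.602,.046],[.512,-.131],[.509,-.14],[.589,-.139],[.587,-.137],[.562,-.036],[.557,-.038]])
s=src-src.mean(0);d=dst-dst.mean(0)
th=np.arctan2((s[:,0]*d[:,1]-s[:,1]*d[:,0]).sum(),(s*d).sum())
c,sn=np.cos(th),np.sin(th);M=np.array([[c,-sn],[sn,c]])
t=dst.mean(0)-M@src.mean(0)
print("yaw",np.degrees(th),"origin",t,"res mm",np.round((src@M.T+t-dst)*1000,1).tolist())
for n in("top","side"):
    im=cams.get_image(n);h=cv2.cvtColor(im["color"],cv2.COLOR_RGB2HSV)
    Rm=R.from_quat(np.roll(im["attitude"],-1)).as_matrix()
    v,u=np.mgrid[:420,:560];z=im["range_z"]
    P=np.stack([(u-im["cx"])/im["fx"]*z,-(v-im["cy"])/im["fy"]*z,-z],-1)@Rm.T+im["xyz"]
    for nm,lo,hi in(("green",50,80),("blue",105,125),("red",0,4)):
        m=(h[...,0]>=lo)&(h[...,0]<=hi)&(h[...,1]>150)&(h[...,2]>90)&(z>0)&(abs(P[...,0]-.55)<.1)&(abs(P[...,1])<.2)
        if m.sum()>5: print(n,nm,m.sum(),np.median(P[m],0).round(4),"zmax",np.percentile(P[m][:,2],90).round(4))
    # white ramp-wall/reader extents in ramp frame
    q=(P[...,:2]-t)@M
    m=(h[...,1]<40)&(h[...,2]>150)&(abs(P[...,2]-.075)<.008)&(abs(q[...,0]-.155)<.08)&(abs(q[...,1])<.12)
    print(n,"reader top pct", np.percentile(q[m],[1,99],axis=0).round(4).tolist(),np.median(P[m][:,2]).round(4))
    if n=="top": cv2.imwrite("pics/crop1.png",cv2.resize(im["color"][150:310,200:420,::-1],None,fx=3.5,fy=3.5,interpolation=cv2.INTER_CUBIC))
```

```text
yaw 86.62187039004529 origin [ 0.55688388 -0.03445464] res mm [[-0.2, -0.2], [-2.2, 0.8], [1.1, 3.4], [-0.9, -3.6], [1.0, 1.7], [2.0, 1.7], [-0.2, -0.9], [-1.2, 2.1], [-0.2, -6.0], [2.8, 3.0], [0.6, -2.6], [2.6, -4.6], [-5.1, 1.5], [-0.1, 3.5]]
top blue 108 [ 0.4902 -0.1354  0.0514] zmax 0.056
top red 108 [ 0.5665 -0.139   0.0517] zmax 0.0565
top reader top pct [[0.1043, -0.0827], [0.2025, 0.0838]] 0.0743
side green 62 [0.525  0.1214 0.0962] zmax 0.0975
side blue 147 [ 0.4902 -0.1532  0.0453] zmax 0.0549
side red 231 [ 0.5654 -0.154   0.0491] zmax 0.0553
side reader top pct [[0.103, -0.0813], [0.2009, 0.0849]] 0.0743
```

View pics/crop1.png

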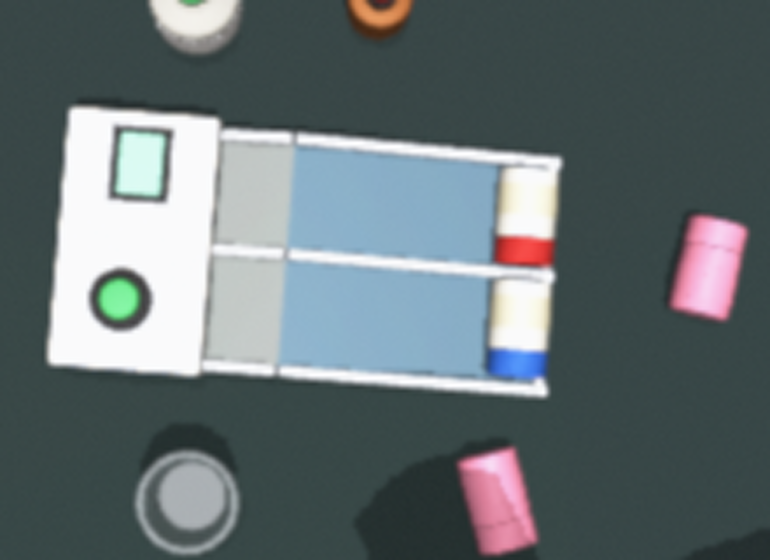

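The crop confirms the choice: blue-cap jar at (518,330) in the +y lane, red at (525,215) in the other. The button is at (118,299) and the pinks lie off the ramp. The reader's extents fit the ramp pose to about 2 mm. Moving in behind the jar now.

{"method": "arm_command", "body": {
  "rows": [
    {"xyz": [0.0242,0.0283,-0.005],"rotation": [0,0,4.88]},
    {"xyz": [0.0242,0.0283,-0.005],"rotation": [0,0,4.88]},
    {"xyz": [0.0242,0.0283,-0.005],"rotation": [0,0,4.88]},
    {"xyz": [0.0242,0.0283,-0.005],"rotation": [0,0,4.88]},
    {"xyz": [0.0242,0.0283,-0.005],"rotation": [0,0,4.88]}
  ],
  "claw": 0.28
}}

```text
time: 1.8
ee_pos: [0.2666, -0.4654, 0.1691]
tool_rot: [0.0, 0.439, 0.899, -0.0]
wrist_force: [0.3, -0.6, 0.7]
grip_width: 0.0238
```

{"method": "arm_command", "body": {
  "rows": [
    {"xyz": [0.0242,0.0283,-0.005],"rotation": [0,0,4.88]},
    {"xyz": [0.0242,0.0283,-0.005],"rotation": [0,0,4.88]},
    {"xyz": [0.0242,0.0283,-0.005],"rotation": [0,0,4.88]},
    {"xyz": [0.0242,0.0283,-0.005],"rotation": [0,0,4.88]},
    {"xyz": [0.0242,0.0283,-0.005],"rotation": [0,0,4.88]}
  ]
}}

```text
time: 2.3
ee_pos: [0.3878, -0.3238, 0.1443]
tool_rot: [0.0, 0.239, 0.971, -0.0]
wrist_force: [0.6, -0.5, 0.0]
grip_width: 0.0242
```

{"method": "arm_command", "body": {
  "rows": [
    {"xyz": [0.0242,0.0283,-0.005],"rotation": [0,0,4.88]},
    {"xyz": [0.0242,0.0283,-0.005],"rotation": [0,0,4.88]},
    {"xyz": [0.0242,0.0283,-0.005],"rotation": [0,0,4.88]},
    {"xyz": [0.0242,0.0283,-0.005],"rotation": [0,0,4.88]},
    {"xyz": [0.0242,0.0283,-0.005],"rotation": [0,0,4.88]}
  ]
}}

```text
time: 2.8
ee_pos: [0.5088, -0.1822, 0.1192]
tool_rot: [0.0, 0.028, 1.0, -0.0]
wrist_force: [0.1, -0.4, 0.6]
grip_width: 0.0239
```

{"method": "arm_command", "body": {
  "rows": [
    {"xyz": [-0.001,-0.003,-0.02],"rotation": [0,0,0]},
    {"xyz": [0,0,-0.02],"rotation": [0,0,0]},
    {"xyz": [0,0,-0.02],"rotation": [0,0,0]},
    {"xyz": [0,0,-0.016],"rotation": [0,0,0]},
    {"xyz": [0,0,-0.016],"rotation": [0,0,0]}
  ]
}}

```text
time: 3.3
ee_pos: [0.507, -0.1864, 0.0265]
tool_rot: [0.0, 0.03, 1.0, -0.0]
wrist_force: [0.1, 0.7, 0.2]
grip_width: 0.0239
```

Run:
```python
from rig import robot,cams
import cv2,numpy as np
o=robot.get_obs();print(o["ee_pos"],o["wrist_force"])
a=cams.get_image("side")["color"][150:400,130:430,::-1];b=cams.get_image("wrist")["color"][:,:,::-1]
cv2.imwrite("pics/p2.png",np.hstack([cv2.resize(a,(450,375)),cv2.resize(b,(350,375))]))
```

```text
[ 0.50700214 -0.18642682  0.0264978 ] [0.08851056 0.67747499 0.20195439]
```

View pics/p2.png

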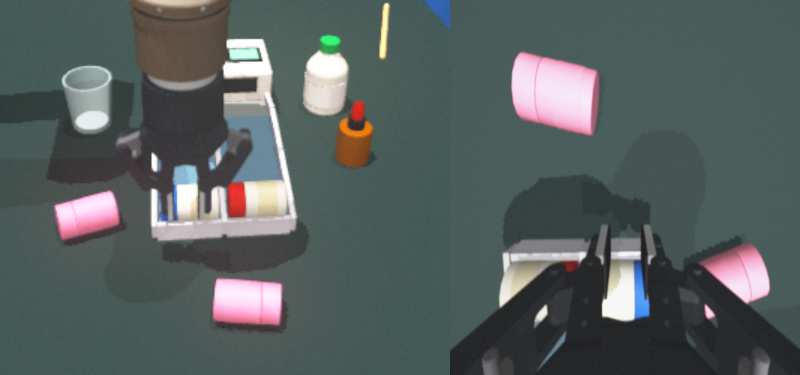

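The side and wrist views show both fingertips behind the blue jar and inside its lane. In the right half of the picture the fingers are at x≈603 and 648, straddling the jar's middle. Pushing gently.

{"method": "arm_command", "body": {
  "rows": [
    {"xyz": [0.0008,0.006,0],"rotation": [0,0,0]},
    {"xyz": [0.0004,0.006,0],"rotation": [0,0,0]},
    {"xyz": [0.0004,0.005,0.0007],"rotation": [0,0,0]},
    {"xyz": [0.0003,0.005,0.0007],"rotation": [0,0,0]},
    {"xyz": [0.0003,0.005,0.0007],"rotation": [0,0,0]}
  ]
}}

```text
time: 3.9
ee_pos: [0.5094, -0.1589, 0.0298]
tool_rot: [0.001, 0.03, 1.0, 0.0]
wrist_force: [0.1, 0.7, -0.3]
grip_width: 0.024
```

{"method": "arm_command", "body": {
  "rows": [
    {"xyz": [0.0004,0.006,0.0008],"rotation": [0,0,0]},
    {"xyz": [0.0004,0.006,0.0009],"rotation": [0,0,0]},
    {"xyz": [0.0004,0.006,0.0009],"rotation": [0,0,0]},
    {"xyz": [0.0003,0.006,0.0008],"rotation": [0,0,0]},
    {"xyz": [0.0003,0.006,0.0008],"rotation": [0,0,0]}
  ]
}}

```text
time: 4.4
ee_pos: [0.5108, -0.1289, 0.0335]
tool_rot: [-0.0, 0.03, 1.0, -0.0]
wrist_force: [0.7, -0.5, -0.0]
grip_width: 0.0239
```

Run:
```python
from rig import robot,cams
import cv2,numpy as np
o=robot.get_obs();print(o["ee_pos"],o["wrist_force"])
a=cams.get_image("top")["color"][170:290,200:380,::-1];b=cams.get_image("wrist")["color"][:,:,::-1]
cv2.imwrite("pics/p3.png",np.hstack([cv2.resize(a,(450,300)),cv2.resize(b,(350,300))]))
```

```text
[ 0.51080945 -0.12894389  0.03345504] [ 0.66888602 -0.49868717 -0.01377545]
```

View pics/p3.png

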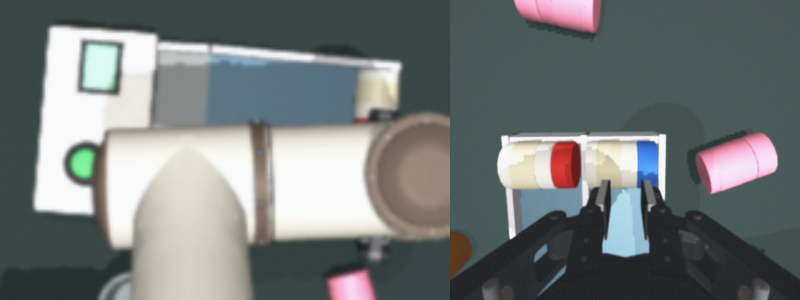

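The wrist view seems to show the jar still at the lip (625,165), with the fingertips (605–650,182) uphill of it or over it, and no push force. I measure this with depth before going on.

Run:
```python
from rig import robot,cams,place_of
import cv2,numpy as np
from scipy.spatial.transform import Rotation as R
im=cams.get_image("wrist");z=im["range_z"]
Rm=R.from_quat(np.roll(im["attitude"],-1)).as_matrix()
v,u=np.mgrid[:420,:560]
P=np.stack([(u-im["cx"])/im["fx"]*z,-(v-im["cy"])/im["fy"]*z,-z],-1)@Rm.T+im["xyz"]
print("cam",im["xyz"],Rm[:,2]*-1)
h=cv2.cvtColor(im["color"],cv2.COLOR_RGB2HSV)
th=np.radians(86.62);M=np.array([[np.cos(th),-np.sin(th)],[np.sin(th),np.cos(th)]])
Q=P.copy();Q[...,:2]=(P[...,:2]-[.5556,-.0362])@M;Q*=1000
for nm,lo,hi in(("blue",105,125),("red",0,4)):
    m=(h[...,0]>=lo)&(h[...,0]<=hi)&(h[...,1]>150)&(h[...,2]>90)&(z>0)
    print(nm,m.sum(),np.percentile(Q[m],[5,50,95],axis=0).round(0).tolist())
for c in(245,262,280,300,320):
    print(c,[(r,Q[r,c].round(0).astype(int).tolist()) for r in range(185,350,12)])
print(place_of("wrist","blue_jar"),place_of("wrist","red_jar"))
cv2.imwrite("pics/w4.png",im["color"][150:420,:,::-1])
```

```text
cam [ 0.50661871 -0.19741933  0.21361884] [ 0.01672088  0.27071443 -0.96251447]
blue 1732 [[-123.0, 51.0, 42.0], [-111.0, 58.0, 54.0], [-96.0, 66.0, 56.0]]
red 2570 [[-122.0, -24.0, 32.0], [-108.0, -14.0, 52.0], [-91.0, -8.0, 56.0]]
245 [(185, [-125, 14, 0]), (197, [-124, 18, 35]), (209, [-120, 20, 49]), (221, [-115, 20, 54]), (233, [-109, 20, 57]), (245, [-102, 20, 58]), (257, [-106, 23, 82]), (269, [-106, 24, 94]), (281, [-106, 25, 105]), (293, [-103, 26, 109]), (305, [-98, 26, 109]), (317, [-94, 26, 110]), (329, [-90, 26, 112]), (341, [-19, 14, 29])]
262 [(185, [-124, 26, 0]), (197, [-124, 28, 36]), (209, [-120, 29, 49]), (221, [-114, 29, 53]), (233, [-109, 29, 56]), (245, [-102, 29, 57]), (257, [-94, 29, 54]), (269, [-71, 27, 21]), (281, [-62, 26, 22]), (293, [-53, 26, 22]), (305, [-45, 26, 24]), (317, [-36, 26, 25]), (329, [-28, 26, 27]), (341, [-19, 26, 29])]
280 [(185, [-125, 39, 1]), (197, [-121, 39, 23]), (209, [-120, 39, 48]), (221, [-114, 39, 52]), (233, [-108, 39, 55]), (245, [-102, 39, 56]), (257, [-93, 39, 53]), (269, [-70, 39, 21]), (281, [-62, 39, 23]), (293, [-54, 39
[... 264 characters left out ...]
, [-71, 52, 21]), (281, [-62, 52, 22]), (293, [-54, 52, 23]), (305, [-45, 53, 24]), (317, [-36, 53, 25]), (329, [-28, 53, 27]), (341, [-19, 53, 28])]
320 [(185, [-125, 66, 3]), (197, [-123, 63, 33]), (209, [-120, 61, 49]), (221, [-115, 60, 54]), (233, [-109, 60, 55]), (245, [-101, 61, 55]), (257, [-106, 57, 82]), (269, [-106, 56, 95]), (281, [-106, 54, 105]), (293, [-107, 53, 116]), (305, [-107, 52, 123]), (317, [-107, 52, 129]), (329, [-108, 51, 137]), (341, [-108, 50, 142])]
[{'at': [0.396, -0.1264, 0.0206], 'confidence': 0.9}, {'at': [0.5129, -0.1396, 0.0365], 'confidence': 0.79}] [{'at': [0.5893, -0.1373, 0.0363], 'confidence': 0.9}, {'at': [0.5133, -0.1426, 0.0361], 'confidence': 0.29}]
```

View pics/w4.png

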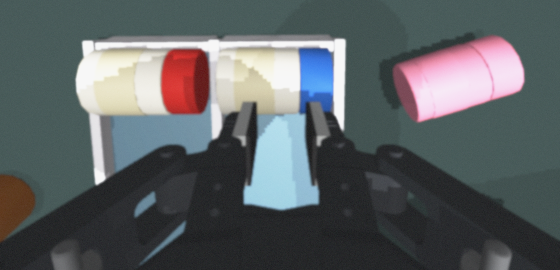

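```bash
cat > h.py <<'E'
from rig import robot,cams
import cv2,numpy as np
from scipy.spatial.transform import Rotation as R
th=np.radians(86.62);M=np.array([[np.cos(th),-np.sin(th)],[np.sin(th),np.cos(th)]])
v,u=np.mgrid[:420,:560]
def cloud(n):
    im=cams.get_image(n);z=im["range_z"]
    P=np.stack([(u-im["cx"])/im["fx"]*z,-(v-im["cy"])/im["fy"]*z,-z],-1)@R.from_quat(np.roll(im["attitude"],-1)).as_matrix().T+im["xyz"]
    Q=P.copy();Q[...,:2]=(P[...,:2]-[.5556,-.0362])@M
    return im,P,Q*1000,cv2.cvtColor(im["color"],cv2.COLOR_RGB2HSV)
E
python3 - <<'E'
from h import *
im,P,Q,h=cloud("wrist")
for c in(244,247,250,313,316,319): print(c,[(r,h[r,c,2],*Q[r,c].round(0).astype(int).tolist()) for r in range(244,268,3)])
im,P,Q,h=cloud("side")
dark=(h[...,2]<75)&(abs(Q[...,1]-39)<50)&(abs(Q[...,0]+95)<40)&(Q[...,2]>20)
for r in range(200,330,6):
    m=dark[r]
    if m.any(): print(r,np.where(m)[0][[0,-1]],Q[r][m].min(0).round(0),Q[r][m].max(0).round(0))
cv2.imwrite("pics/s5.png",cv2.resize(im["color"][190:330,170:380,::-1],None,fx=3.5,fy=3.5))
E
```

```text
244 [(244, np.uint8(212), -104, 20, 57), (247, np.uint8(207), -101, 19, 56), (250, np.uint8(193), -100, 19, 57), (253, np.uint8(120), -107, 22, 77), (256, np.uint8(112), -106, 22, 80), (259, np.uint8(111), -107, 23, 84), (262, np.uint8(112), -107, 23, 87), (265, np.uint8(114), -107, 24, 91)]
247 [(244, np.uint8(212), -103, 21, 56), (247, np.uint8(208), -102, 21, 57), (250, np.uint8(191), -100, 21, 57), (253, np.uint8(118), -107, 24, 78), (256, np.uint8(114), -107, 24, 81), (259, np.uint8(115), -107, 24, 84), (262, np.uint8(115), -107, 24, 87), (265, np.uint8(112), -106, 25, 90)]
250 [(244, np.uint8(213), -103, 23, 56), (247, np.uint8(210), -102, 23, 56), (250, np.uint8(191), -100, 23, 56), (253, np.uint8(118), -107, 25, 77), (256, np.uint8(108), -107, 25, 81), (259, np.uint8(100), -107, 25, 84), (262, np.uint8(89), -107, 26, 87), (265, np.uint8(73), -107, 26, 90)]
313 [(244, np.uint8(234), -103, 57, 57), (247, np.uint8(190), -101, 57, 56), (250, np.uint8(173), -99, 57, 55), (253, np.uint8(123), -107, 55, 77), (256, np.uint8(121), -107, 54, 81), (259, np.uint8(118), -107, 54, 84), (26
[... 531 characters left out ...]
108, 57, 82), (259, np.uint8(117), -107, 57, 85), (262, np.uint8(113), -107, 56, 88), (265, np.uint8(113), -106, 56, 89)]
200 [226 275] [-134.    5.  203.] [-101.   77.  222.]
206 [226 278] [-135.   -1.  182.] [-90.  78. 212.]
212 [225 279] [-134.   -2.  180.] [-102.   79.  202.]
218 [226 276] [-115.    3.  170.] [-104.   78.  178.]
224 [232 271] [-117.   10.  160.] [-105.   70.  169.]
230 [220 284] [-115.  -10.  136.] [-84.  88. 157.]
236 [221 284] [-114.  -10.  127.] [-88.  88. 145.]
242 [221 281] [-110.   -5.  122.] [-98.  88. 132.]
248 [225 269] [-111.   13.  108.] [-96.  83. 121.]
254 [238 268] [-103.   15.   99.] [-101.   63.  102.]
260 [239 268] [-105.   15.   86.] [-102.   62.   91.]
```

View pics/s5.png

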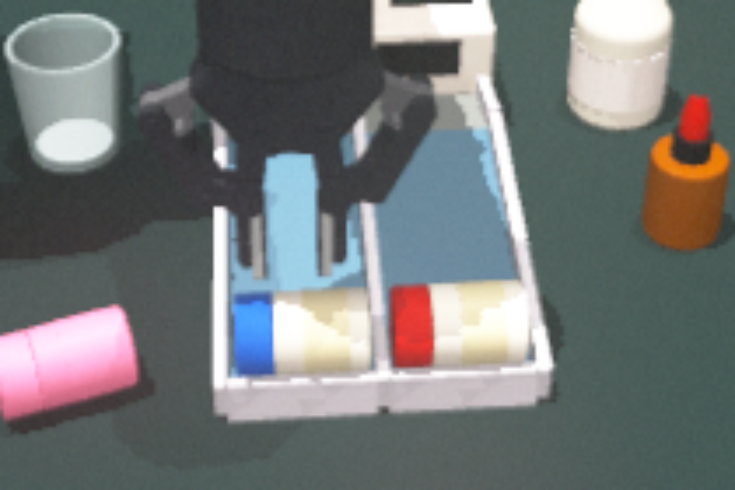

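The crop settles it: the jar is untouched at the lip (crop 305,330), and the real fingertips hang about 20 mm above its top. Depth puts the tips at z≈76 mm while the reported TCP z is 33.5 mm, so the z reading is about 43 mm too low; x and y agree. I go back behind the lip and lower by what the cameras show.

{"method": "arm_command", "body": {
  "rows": [
    {"xyz": [-0.0007,-0.012,0.005],"rotation": [0,0,0]},
    {"xyz": [-0.0007,-0.012,0],"rotation": [0,0,0]},
    {"xyz": [-0.0007,-0.012,0],"rotation": [0,0,0]},
    {"xyz": [-0.0007,-0.012,0],"rotation": [0,0,0]},
    {"xyz": [-0.0007,-0.012,0],"rotation": [0,0,0]}
  ]
}}

```text
time: 5.25
ee_pos: [0.507, -0.1909, 0.0383]
tool_rot: [-0.0, 0.03, 1.0, 0.0]
wrist_force: [0.2, 0.1, 0.6]
grip_width: 0.0237
```

{"method": "arm_command", "body": {
  "rows": [
    {"xyz": [0,0,-0.012],"rotation": [0,0,0]},
    {"xyz": [0,0,-0.011],"rotation": [0,0,0]},
    {"xyz": [0,0,-0.01],"rotation": [0,0,0]},
    {"xyz": [0,0,-0.008],"rotation": [0,0,0]},
    {"xyz": [0,0,-0.004],"rotation": [0,0,0]}
  ]
}}

```text
time: 5.75
ee_pos: [0.5066, -0.189, -0.008]
tool_rot: [-0.001, 0.029, 1.0, 0.0]
wrist_force: [-0.9, 0.1, 0.4]
grip_width: 0.0237
```

Run:
```python
from h import *
o=robot.get_obs();print(o["time"],o["ee_pos"],o["wrist_force"])
im,P,Q,h=cloud("wrist")
for c in(244,247,250,313,316,319): print(c,[(r,h[r,c,2],*Q[r,c].round(0).astype(int).tolist()) for r in range(241,268,3)])
im2,P,Q,h=cloud("side")
a=im2["color"][190:330,170:380,::-1]
cv2.imwrite("pics/p6.png",np.hstack([cv2.resize(a,(480,320)),cv2.resize(im["color"][150:370,120:440,::-1],(310,320))]))
```

```text
5.75 [ 0.50658535 -0.1889989  -0.00804411] [-0.88414019  0.11809013  0.42431681]
244 [(241, np.uint8(58), -159, 18, 0), (244, np.uint8(56), -157, 18, 0), (247, np.uint8(60), -155, 18, 1), (250, np.uint8(65), -153, 18, 0), (253, np.uint8(108), -166, 23, 35), (256, np.uint8(113), -166, 23, 39), (259, np.uint8(112), -166, 23, 42), (262, np.uint8(111), -167, 24, 46), (265, np.uint8(111), -166, 24, 49)]
247 [(241, np.uint8(56), -159, 20, 0), (244, np.uint8(57), -157, 20, 0), (247, np.uint8(55), -155, 20, -1), (250, np.uint8(64), -153, 20, -1), (253, np.uint8(110), -167, 24, 36), (256, np.uint8(112), -166, 24, 39), (259, np.uint8(112), -224, 40, 172), (262, np.uint8(111), -167, 25, 46), (265, np.uint8(112), -167, 25, 49)]
250 [(241, np.uint8(58), -159, 22, 1), (244, np.uint8(56), -157, 22, 0), (247, np.uint8(57), -155, 22, 0), (250, np.uint8(62), -153, 22, 0), (253, np.uint8(109), -166, 25, 36), (256, np.uint8(110), -167, 26, 41), (259, np.uint8(103), -166, 26, 42), (262, np.uint8(88), -166, 26, 46), (265, np.uint8(71), -167, 27, 50)]
313 [(241, np.uint8(57), -159, 59, 0), (244, np.uint8(5
[... 211 characters left out ...]
08), -167, 54, 46), (265, np.uint8(100), -167, 54, 49)]
316 [(241, np.uint8(59), -159, 61, 0), (244, np.uint8(58), -157, 61, 0), (247, np.uint8(53), -155, 61, -1), (250, np.uint8(61), -153, 61, 1), (253, np.uint8(118), -224, 40, 172), (256, np.uint8(119), -166, 56, 39), (259, np.uint8(115), -166, 56, 42), (262, np.uint8(119), -167, 55, 47), (265, np.uint8(116), -166, 55, 49)]
319 [(241, np.uint8(58), -159, 63, 0), (244, np.uint8(58), -157, 63, -1), (247, np.uint8(57), -155, 63, 0), (250, np.uint8(62), -154, 63, 1), (253, np.uint8(109), -167, 58, 36), (256, np.uint8(117), -167, 58, 39), (259, np.uint8(119), -166, 57, 43), (262, np.uint8(119), -167, 57, 46), (265, np.uint8(116), -167, 56, 49)]
```

View pics/p6.png

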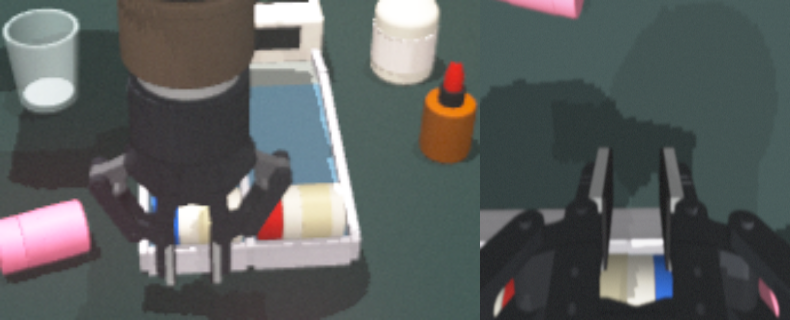

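The fingertips now stand behind the lip at z≈35 mm (left half of the picture, tips at (170,280) and (218,280)) and outside the jar. I lower 6 mm and push.

{"method": "arm_command", "body": {
  "rows": [
    {"xyz": [0.0004,0,-0.006],"rotation": [0,0,0]},
    {"xyz": [0.0004,0.006,0],"rotation": [0,0,0]},
    {"xyz": [0.0004,0.006,0],"rotation": [0,0,0]},
    {"xyz": [0.0003,0.005,0.0],"rotation": [0,0,0]},
    {"xyz": [0.0003,0.005,0.0005],"rotation": [0,0,0]}
  ]
}}

```text
time: 6.35
ee_pos: [0.5093, -0.1669, -0.0118]
tool_rot: [0.0, 0.029, 1.0, -0.0]
wrist_force: [0.2, -0.4, -0.1]
grip_width: 0.0238
```

{"method": "arm_command", "body": {
  "rows": [
    {"xyz": [0.0003,0.005,0.0007],"rotation": [0,0,0]},
    {"xyz": [0.0003,0.005,0.0007],"rotation": [0,0,0]},
    {"xyz": [0.0003,0.005,0.0007],"rotation": [0,0,0]},
    {"xyz": [0.0003,0.005,0.0007],"rotation": [0,0,0]},
    {"xyz": [0.0003,0.005,0.0007],"rotation": [0,0,0]}
  ]
}}

```text
time: 6.85
ee_pos: [0.5106, -0.1421, -0.0085]
tool_rot: [0.0, 0.03, 1.0, -0.0]
wrist_force: [-0.9, -0.5, -0.2]
grip_width: 0.0238
```

Run:
```python
from h import *
o=robot.get_obs();print(o["time"],o["ee_pos"],o["wrist_force"])
im,P,Q,h=cloud("wrist")
m=(h[...,0]>=105)&(h[...,0]<=125)&(h[...,1]>150)&(h[...,2]>90)&(abs(Q[...,1]-39)<40)
print("blue",m.sum(),np.percentile(Q[m],[2,50,98],axis=0).round(0).tolist() if m.any() else "")
m=(h[...,1]<90)&(h[...,2]>150)&(abs(Q[...,1]-39)<34)&(Q[...,2]>45)
print("white",m.sum(),np.percentile(Q[m],[2,50,98],axis=0).round(0).tolist() if m.any() else "")
im2,_,_,_=cloud("side")
a=im2["color"][170:330,170:380,::-1]
cv2.imwrite("pics/p7.png",np.hstack([cv2.resize(a,(480,366)),cv2.resize(im["color"][150:420,120:440,::-1],(310,366))]))
```

```text
6.85 [ 0.51062631 -0.14208379 -0.0085036 ] [-0.8924162  -0.5078699  -0.16335479]
blue 375 [[-119.0, 47.0, 40.0], [-89.0, 51.0, 57.0], [-83.0, 55.0, 102.0]]
white 2910 [[-177.0, 24.0, 46.0], [-91.0, 38.0, 56.0], [-82.0, 49.0, 172.0]]
```

View pics/p7.png

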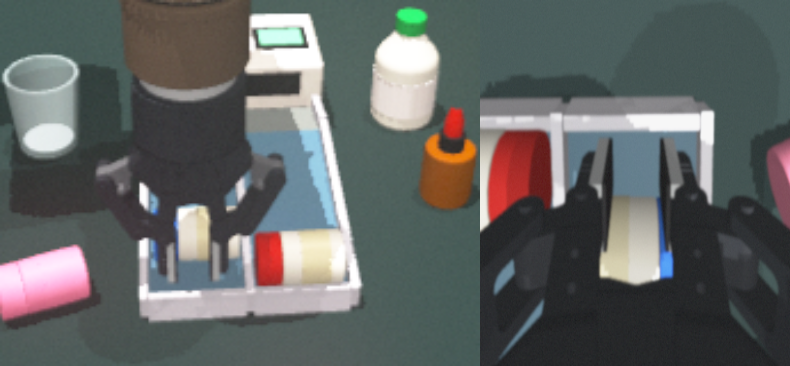

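The jar is rolling ahead of both fingertips; bare lane floor now shows between the lip and the tips. Continuing.

{"method": "arm_command", "body": {
  "rows": [
    {"xyz": [0.0003,0.006,0.0008],"rotation": [0,0,0]},
    {"xyz": [0.0003,0.006,0.0008],"rotation": [0,0,0]},
    {"xyz": [0.0003,0.006,0.0009],"rotation": [0,0,0]},
    {"xyz": [0.0003,0.006,0.0008],"rotation": [0,0,0]},
    {"xyz": [0.0003,0.006,0.0009],"rotation": [0,0,0]}
  ]
}}

```text
time: 7.45
ee_pos: [0.5121, -0.1119, -0.0043]
tool_rot: [0.0, 0.03, 1.0, -0.0]
wrist_force: [0.1, -0.4, 0.3]
grip_width: 0.0241
```

{"method": "arm_command", "body": {
  "rows": [
    {"xyz": [0.0003,0.006,0.0008],"rotation": [0,0,0]},
    {"xyz": [0.0003,0.006,0.0008],"rotation": [0,0,0]},
    {"xyz": [0.0003,0.006,0.0009],"rotation": [0,0,0]},
    {"xyz": [0.0003,0.006,0.0008],"rotation": [0,0,0]},
    {"xyz": [0.0003,0.006,0.0009],"rotation": [0,0,0]}
  ]
}}

```text
time: 7.95
ee_pos: [0.5136, -0.082, -0.0001]
tool_rot: [-0.0, 0.03, 1.0, -0.0]
wrist_force: [-0.3, -1.0, 0.1]
grip_width: 0.0237
```

{"method": "arm_command", "body": {
  "rows": [
    {"xyz": [0.0003,0.006,0.0008],"rotation": [0,0,0]},
    {"xyz": [0.0003,0.006,0.0008],"rotation": [0,0,0]},
    {"xyz": [0.0003,0.006,0.0009],"rotation": [0,0,0]},
    {"xyz": [0.0003,0.006,0.0008],"rotation": [0,0,0]},
    {"xyz": [0.0003,0.006,0.0009],"rotation": [0,0,0]}
  ]
}}

```text
time: 8.45
ee_pos: [0.5151, -0.052, 0.0041]
tool_rot: [-0.0, 0.03, 1.0, -0.0]
wrist_force: [0.1, -1.0, -0.1]
grip_width: 0.024
```

```bash
cat > j.py <<'E'
from h import *
from rig import place_of
o=robot.get_obs();print(o["time"],o["ee_pos"],o["wrist_force"])
for n in("wrist","side","top"):
    im,P,Q,h=cloud(n)
    L=(abs(Q[...,1]-39)<33)&(Q[...,0]>-130)&(Q[...,0]<104)&(Q[...,2]>38)&(Q[...,2]<90)
    for nm,m in(("blue",L&(h[...,0]>=105)&(h[...,0]<=125)&(h[...,1]>150)&(h[...,2]>70)),("white",L&(h[...,2]>150)&(h[...,1]<90))):
        if m.sum()>8: print(n,nm,m.sum(),np.percentile(Q[m],[3,50,97],axis=0).round(0).tolist())
E
python3 j.py
```

```text
8.45 [ 0.51510308 -0.05199002  0.00405997] [ 0.07145839 -1.02555658 -0.11661038]
wrist blue 442 [[-11.0, 50.0, 53.0], [1.0, 52.0, 69.0], [7.0, 55.0, 87.0]]
wrist white 1069 [[1.0, 25.0, 68.0], [4.0, 38.0, 71.0], [9.0, 48.0, 73.0]]
side blue 19 [[-8.0, 50.0, 47.0], [2.0, 51.0, 68.0], [13.0, 52.0, 78.0]]
side white 343 [[-29.0, 8.0, 41.0], [-2.0, 37.0, 62.0], [19.0, 56.0, 73.0]]
```

{"method": "arm_command", "body": {
  "rows": [
    {"xyz": [0.0003,0.005,0.0007],"rotation": [0,0,0]},
    {"xyz": [0.0003,0.005,0.0007],"rotation": [0,0,0]},
    {"xyz": [0.0003,0.005,0.0007],"rotation": [0,0,0]},
    {"xyz": [0.0003,0.005,0.0007],"rotation": [0,0,0]},
    {"xyz": [0.0003,0.005,0.0007],"rotation": [0,0,0]}
  ]
}}

```text
time: 9.1
ee_pos: [0.5167, -0.027, 0.0076]
tool_rot: [0.0, 0.03, 1.0, 0.0]
wrist_force: [0.3, -1.3, 0.1]
grip_width: 0.0241
```

{"method": "arm_command", "body": {
  "rows": [
    {"xyz": [0.0003,0.005,0.0007],"rotation": [0,0,0]},
    {"xyz": [0.0003,0.005,0.0007],"rotation": [0,0,0]},
    {"xyz": [0.0003,0.004,0.0006],"rotation": [0,0,0]},
    {"xyz": [0.0002,0.004,0.0005],"rotation": [0,0,0]},
    {"xyz": [0.0002,0.004,0.0005],"rotation": [0,0,0]}
  ]
}}

```text
time: 9.6
ee_pos: [0.5179, -0.005, 0.0105]
tool_rot: [0.0, 0.03, 1.0, 0.0]
wrist_force: [-0.2, -0.5, 0.4]
grip_width: 0.0238
```

{"method": "arm_command", "body": {
  "rows": [
    {"xyz": [0.0002,0.003,0],"rotation": [0,0,0]},
    {"xyz": [0.0002,0.003,0],"rotation": [0,0,0]},
    {"xyz": [0.0002,0.003,0],"rotation": [0,0,0]},
    {"xyz": [0,0,0],"rotation": [0,0,0]},
    {"xyz": [0,0,0],"rotation": [0,0,0]}
  ]
}}

```text
time: 10.1
ee_pos: [0.5185, 0.0036, 0.0105]
tool_rot: [-0.0, 0.03, 1.0, -0.0]
wrist_force: [0.2, 0.2, -0.6]
grip_width: 0.0237
```

```bash
python3 j.py
```

```text
10.1 [0.51845413 0.00355439 0.0104642 ] [ 0.17034737  0.17577386 -0.57851711]
wrist blue 391 [[66.0, 50.0, 50.0], [69.0, 53.0, 63.0], [72.0, 57.0, 67.0]]
wrist white 1181 [[59.0, 24.0, 38.0], [70.0, 40.0, 65.0], [73.0, 50.0, 69.0]]
side blue 13 [[67.0, 51.0, 60.0], [74.0, 51.0, 68.0], [87.0, 52.0, 74.0]]
side white 314 [[26.0, 8.0, 41.0], [69.0, 38.0, 62.0], [92.0, 58.0, 75.0]]
```

The jar left the fingers and its visible back is at ramp x≈65–73 mm, consistent with resting at 85. I lift clear, then locate the button and check the jar.

{"method": "arm_command", "body": {
  "rows": [
    {"xyz": [-0.0003,-0.006,0.005],"rotation": [0,0,0]},
    {"xyz": [-0.0003,-0.006,0.02],"rotation": [0,0,0]},
    {"xyz": [0,0,0.03],"rotation": [0,0,0]},
    {"xyz": [0,0,0.03],"rotation": [0,0,0]},
    {"xyz": [0,0,0.02],"rotation": [0,0,0]}
  ]
}}

```text
time: 10.75
ee_pos: [0.5188, -0.0089, 0.1181]
tool_rot: [0.002, 0.03, 1.0, 0.0]
wrist_force: [1.2, 0.4, -0.2]
grip_width: 0.0239
```

{"method": "arm_command", "body": {
  "rows": [
    {"xyz": [0,-0.04,0.0],"rotation": [0,0,0]},
    {"xyz": [0,-0.04,0.0],"rotation": [0,0,0]},
    {"xyz": [0,-0.03,0],"rotation": [0,0,0]},
    {"xyz": [0,0,0],"rotation": [0,0,0]},
    {"xyz": [0,0,0],"rotation": [0,0,0]}
  ],
  "claw": 0
}}

```text
time: 11.25
ee_pos: [0.5176, -0.1194, 0.1157]
tool_rot: [0.0, 0.031, 1.0, 0.0]
wrist_force: [0.7, 0.5, 0.2]
grip_width: -0.0001
```

Run:
```python
from h import *
from rig import place_of
o=robot.get_obs();print(o["time"],o["ee_pos"],o["grip_width"])
pics=[]
for n in("top","side"):
    im,P,Q,h=cloud(n);pics.append(im["color"][:,:,::-1])
    g=(h[...,0]>50)&(h[...,0]<80)&(h[...,1]>120)&(abs(Q[...,0]-155)<50)&(abs(Q[...,1]-35)<45)&(Q[...,2]>60)
    if not g.any(): print(n,"no green");continue
    Rm=R.from_quat(np.roll(im["attitude"],-1)).as_matrix()
    uu,vv=u[g].mean(),v[g].mean()
    ray=Rm@[(uu-im["cx"])/im["fx"],-(vv-im["cy"])/im["fy"],-1]
    s=(.097-im["xyz"][2])/ray[2]
    print(n,g.sum(),"z",np.percentile(Q[g][:,2],[5,50,95]).round(0),"px",uu,vv,"xy@.097",(im["xyz"]+s*ray).round(4),"median",np.median(P[g],0).round(4))
    for t in("start_top","blue_jar"): print(t,[(np.round(d["at"],3).tolist(),round(d["confidence"],2)) for d in place_of(n,t)])
im,P,Q,h=cloud("side");c=[abs(Q[...,1]-39)<30]
L=(abs(Q[...,1]-39)<33)&(Q[...,0]>20)&(Q[...,0]<104)&(Q[...,2]>45)
print("jar",np.percentile(Q[L],[3,50,97],axis=0).round(0).tolist())
cv2.imwrite("pics/p8.png",np.hstack([cv2.resize(pics[1][140:320,140:400],(480,332)),cv2.resize(pics[0][150:290,180:320],(310,332))]))
```

```text
11.25 [ 0.51760326 -0.11935375  0.11570006] -0.00014705094335949574
top no green
side no green
jar [[66.0, 6.0, 47.0], [70.0, 54.0, 63.0], [91.0, 67.0, 73.0]]
```

View pics/p8.png

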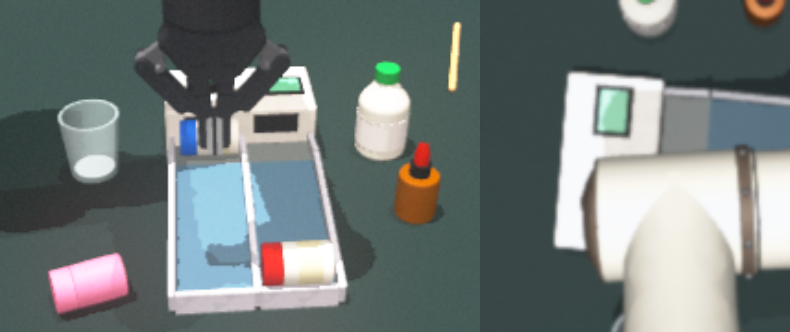

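The blue jar lies against the reader (195,135) with its top at 73 mm, as it should; the red jar is unmoved at (298,263). The arm hides the button, so I take its position from the first pictures.

Run:
```python
import cv2,numpy as np
from scipy.spatial.transform import Rotation as R
C={"top":([0.47835256,0.0195859,1.32204195],[0.71504536,0.0318087,-0.036598,-0.69739438],544.568,284.567,204.493),
"side":([0.47423681,-0.69135533,0.54538232],[0.87486434,0.47881431,-0.04310716,-0.0590848],438.5755,285.773,206.703)}
for n,(x,q,f,cx,cy) in C.items():
    h=cv2.cvtColor(cv2.imread(f"pics/{n}0.png"),cv2.COLOR_BGR2HSV)
    g=((h[...,0]>50)&(h[...,0]<80)&(h[...,1]>150)).astype(np.uint8)
    k,l,s,c=cv2.connectedComponentsWithStats(g)
    for i in range(1,k):
        if s[i,4]>20:
            r=R.from_quat(np.roll(q,-1)).as_matrix()@[(c[i,0]-cx)/f,-(c[i,1]-cy)/f,-1]
            print(n,c[i].round(1),s[i],[(z,(np.array(x)+(z-x[2])/r[2]*r).round(4)[:2].tolist()) for z in(.09,.095,.1)])
```

```text
side [249.7 178.6] [245 175  11   8  63] [(0.09, [0.5255, 0.1334]), (0.095, [0.5249, 0.1244]), (0.1, [0.5244, 0.1153])]
side [349.7 179. ] [343 174  14  12 132] [(0.09, [0.7389, 0.1076]), (0.095, [0.736, 0.0988]), (0.1, [0.7331, 0.09])]
```

Run:
```python
import cv2,numpy as np
from scipy.spatial.transform import Rotation as R
h=cv2.cvtColor(cv2.imread("pics/top0.png"),cv2.COLOR_BGR2HSV)
g=np.zeros(h.shape[:2],bool);g[222:250,220:250]=1
g&=(h[...,0]>45)&(h[...,0]<85)&(h[...,1]>90)&(h[...,2]>120)
vv,uu=np.where(g);c=(uu.mean(),vv.mean());print(c,g.sum(),uu.min(),uu.max(),vv.min(),vv.max())
x=np.array([0.47835256,0.0195859,1.32204195]);r=R.from_quat([0.0318087,-0.036598,-0.69739438,0.71504536]).as_matrix()@[(c[0]-284.567)/544.568,-(c[1]-204.493)/544.568,-1]
for z in(.085,.09,.095,.1):print(z,(x+(z-x[2])/r[2]*r).round(4))
```

```text
(np.float64(233.54464285714286), np.float64(235.01785714285714)) 112 228 239 229 241
0.085 [0.5261 0.1267 0.085 ]
0.09 [0.5259 0.1262 0.09  ]
0.095 [0.5257 0.1258 0.095 ]
0.1 [0.5255 0.1254 0.1   ]
```

{"method": "arm_command", "body": {
  "rows": [
    {"xyz": [0.002,0.04,0.0],"rotation": [0,0,0]},
    {"xyz": [0.002,0.045,0.0],"rotation": [0,0,0]},
    {"xyz": [0.002,0.045,0],"rotation": [0,0,0]},
    {"xyz": [0.001,0.045,0],"rotation": [0,0,0]},
    {"xyz": [0.001,0.04,0],"rotation": [0,0,0]}
  ]
}}

```text
time: 11.9
ee_pos: [0.5255, 0.0996, 0.1158]
tool_rot: [0.0, 0.028, 1.0, 0.0]
wrist_force: [0.4, -0.7, 0.7]
grip_width: 0.0001
```

{"method": "arm_command", "body": {
  "rows": [
    {"xyz": [0,0.03,0.0],"rotation": [0,0,0]},
    {"xyz": [0,0,-0.015],"rotation": [0,0,0]},
    {"xyz": [0,0,-0.015],"rotation": [0,0,0]},
    {"xyz": [0,0,-0.012],"rotation": [0,0,0]},
    {"xyz": [0,0,0],"rotation": [0,0,0]}
  ]
}}

```text
time: 12.4
ee_pos: [0.5244, 0.1265, 0.0718]
tool_rot: [-0.002, 0.029, 1.0, -0.001]
wrist_force: [-0.5, 0.1, 0.5]
grip_width: -0.0001
```

Run:
```python
from h import *
o=robot.get_obs();print(o["time"],o["ee_pos"],o["wrist_force"])
im,P,Q,h=cloud("wrist")
print([(r,h[r,281,2],*Q[r,281].round(0).astype(int).tolist()) for r in range(150,290,6)])
im2,P,Q,h=cloud("side")
cv2.imwrite("pics/p9.png",np.hstack([cv2.resize(im2["color"][140:280,180:380,::-1],(480,336)),cv2.resize(im["color"][150:370,120:440,::-1],(310,336))]))
```

```text
12.4 [0.52440803 0.12652405 0.07180301] [-0.45046283  0.1417885   0.49740203]
[(150, np.uint8(99), 105, 41, 62), (156, np.uint8(227), 108, 41, 75), (162, np.uint8(235), 111, 41, 76), (168, np.uint8(234), 115, 41, 74), (174, np.uint8(234), 118, 41, 75), (180, np.uint8(234), 121, 41, 75), (186, np.uint8(233), 125, 41, 75), (192, np.uint8(233), 129, 41, 75), (198, np.uint8(233), 132, 41, 75), (204, np.uint8(233), 136, 41, 76), (210, np.uint8(233), 139, 41, 75), (216, np.uint8(31), 141, 41, 84), (222, np.uint8(47), 143, 41, 88), (228, np.uint8(46), 146, 41, 87), (234, np.uint8(80), 149, 41, 90), (240, np.uint8(146), 150, 41, 97), (246, np.uint8(124), 153, 41, 97), (252, np.uint8(62), 149, 41, 115), (258, np.uint8(25), 149, 41, 122), (264, np.uint8(28), 150, 41, 128), (270, np.uint8(32), 150, 41, 134), (276, np.uint8(28), 149, 41, 140), (282, np.uint8(28), 150, 41, 143), (288, np.uint8(39), 151, 41, 147)]
```

View pics/p9.png

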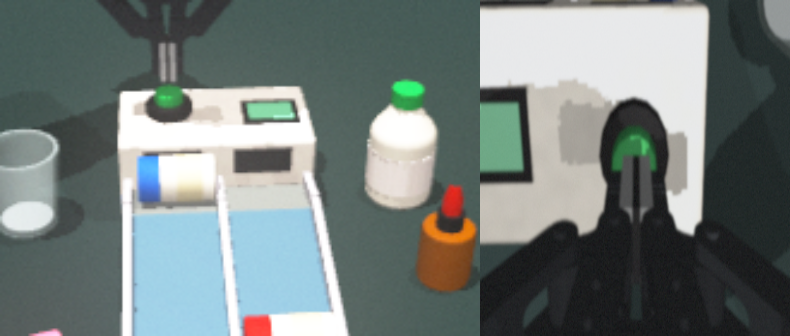

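The jar is against the stop (175,178). In both views the shut tips are right over the green button (left half 168,97; right half 635,150), whose top is at 97 mm with the tips at about 112 mm. Pressing slowly.

{"method": "arm_command", "body": {
  "rows": [
    {"xyz": [0.0005,0,-0.004],"rotation": [0,0,0]},
    {"xyz": [0,0,-0.003],"rotation": [0,0,0]},
    {"xyz": [0,0,-0.002],"rotation": [0,0,0]},
    {"xyz": [0,0,-0.002],"rotation": [0,0,0]},
    {"xyz": [0,0,0],"rotation": [0,0,0]}
  ]
}}

```text
time: 13.0
ee_pos: [0.5263, 0.1264, 0.0623]
tool_rot: [-0.0, 0.03, 1.0, -0.0]
wrist_force: [0.5, -0.7, 0.0]
grip_width: 0.0002
```

{"method": "arm_command", "body": {
  "rows": [
    {"xyz": [0,0,-0.001],"rotation": [0,0,0]},
    {"xyz": [0,0,-0.001],"rotation": [0,0,0]},
    {"xyz": [0,0,-0.001],"rotation": [0,0,0]},
    {"xyz": [0,0,-0.001],"rotation": [0,0,0]},
    {"xyz": [0,0,0],"rotation": [0,0,0]}
  ]
}}

```text
time: 13.5
ee_pos: [0.5265, 0.1266, 0.0587]
tool_rot: [0.0, 0.03, 1.0, 0.0]
wrist_force: [0.3, 0.3, 1.8]
grip_width: -0.0003
```

{"method": "arm_command", "body": {
  "rows": [
    {"xyz": [0,0,-0.001],"rotation": [0,0,0]},
    {"xyz": [0,0,-0.001],"rotation": [0,0,0]},
    {"xyz": [0,0,-0.001],"rotation": [0,0,0]},
    {"xyz": [0,0,0],"rotation": [0,0,0]},
    {"xyz": [0,0,0],"rotation": [0,0,0]}
  ]
}}

```text
time: 14.0
ee_pos: [0.5265, 0.1265, 0.0557]
tool_rot: [0.0, 0.03, 1.0, 0.0]
wrist_force: [-1.2, -0.9, 4.1]
grip_width: -0.0001
```

{"method": "arm_command", "body": {
  "rows": [
    {"xyz": [0,0,-0.001],"rotation": [0,0,0]},
    {"xyz": [0,0,-0.0005],"rotation": [0,0,0]},
    {"xyz": [0,0,0],"rotation": [0,0,0]},
    {"xyz": [0,0,0],"rotation": [0,0,0]},
    {"xyz": [0,0,0],"rotation": [0,0,0]}
  ]
}}

```text
time: 14.5
ee_pos: [0.5265, 0.1266, 0.0541]
tool_rot: [0.0, 0.03, 1.0, 0.0]
wrist_force: [-1.0, -0.1, 4.4]
grip_width: 0.0004
```

{"method": "arm_command", "body": {
  "rows": [
    {"xyz": [0,0,-0.001],"rotation": [0,0,0]},
    {"xyz": [0,0,0],"rotation": [0,0,0]},
    {"xyz": [0,0,0],"rotation": [0,0,0]},
    {"xyz": [0,0,0],"rotation": [0,0,0]},
    {"xyz": [0,0,0],"rotation": [0,0,0]}
  ]
}}

```text
time: 15.0
ee_pos: [0.5265, 0.1265, 0.0538]
tool_rot: [0.0, 0.03, 1.0, -0.0]
wrist_force: [-3.0, -0.4, 8.7]
grip_width: 0.0001
```

Force rose to 8.7 N and the tool stopped short of its command, so the button reached its end stop. Drawing clear.

{"method": "arm_command", "body": {
  "rows": [
    {"xyz": [0,0,0.01],"rotation": [0,0,0]},
    {"xyz": [0,0,0.03],"rotation": [0,0,0]},
    {"xyz": [0,0,0.04],"rotation": [0,0,0]},
    {"xyz": [0,0,0.04],"rotation": [0,0,0]},
    {"xyz": [0,0,0.03],"rotation": [0,0,0]}
  ]
}}

```text
time: 15.5
ee_pos: [0.5268, 0.1267, 0.2053]
tool_rot: [0.001, 0.03, 1.0, 0.001]
wrist_force: [0.3, 0.3, 0.6]
grip_width: -0.0001
```

{"method": "arm_command", "body": {
  "rows": [
    {"xyz": [0,0.03,0],"rotation": [0,0,0]},
    {"xyz": [0,0.04,0],"rotation": [0,0,0]},
    {"xyz": [0,0.04,0],"rotation": [0,0,0]},
    {"xyz": [0,0.03,0],"rotation": [0,0,0]},
    {"xyz": [0,0,0],"rotation": [0,0,0]}
  ]
}}

```text
time: 16.0
ee_pos: [0.526, 0.2696, 0.2018]
tool_rot: [-0.001, 0.028, 1.0, -0.0]
wrist_force: [-0.3, -0.6, -0.7]
grip_width: -0.0
```

Run:
```python
from h import *
from rig import place_of
o=robot.get_obs();print(o["time"],o["ee_pos"],o["wrist_force"])
a=cams.get_image("side")["color"][:,:,::-1]
for t in("blue_jar","red_jar","dropper","beaker","reagent"): print(t,[(np.round(d["at"],3).tolist(),round(d["confidence"],2)) for d in place_of("side",t)])
b=cams.get_image("top")["color"][:,:,::-1]
cv2.imwrite("pics/p10.png",np.hstack([cv2.resize(a[120:370,140:440],(450,375)),cv2.resize(b[120:320,200:390],(350,375))]))
```

```text
16.0 [0.52603271 0.2696475  0.20182371] [-0.29243413 -0.62280871 -0.74272335]
blue_jar [([0.558, -0.271, 0.02], 0.92), ([0.522, 0.051, 0.054], 0.6), ([0.397, -0.126, 0.02], 0.6)]
red_jar [([0.586, -0.142, 0.043], 0.85)]
dropper [([0.742, -0.042, 0.005], 0.91), ([0.556, -0.034, -0.001], 0.48)]
beaker [([0.398, 0.078, 0.003], 0.74)]
reagent [([0.734, 0.09, 0.0], 0.89), ([0.561, 0.021, 0.04], 0.55)]
```

View pics/p10.png

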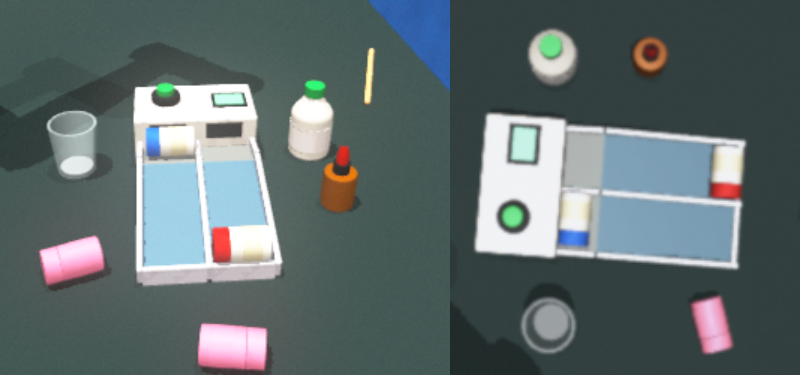

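The blue jar lies against the stop (left half 170,141; right half 575,222). The red jar, glassware, bottles and pinks have not moved, and the hand is clear. Handing in.

```bash
python3 -c "
from rig import robot
print(robot.close_job())"
```

```text
the job is handed in; nothing more can be done
None
```

The blue-capped jar lies against the stop at the reader, the start button has been pressed, and the hand is clear. I handed the job in at about 16 s of the 51 s allowed.

- **Jar:** I rolled it up its lane and over the crest with the two fingertips, never gripping or lifting it. The final check put its centre at (0.522, 0.051, 0.054), the same spot the camera gave for the left-lane rest point at the start, and both final pictures show it against the stop.
- **Button:** I pressed it straight down with the shut fingertips. The force built steadily to about 4.4 N, then jumped to 8.7 N as the tool stopped moving, so I took it to be fully down. I had no direct reading of the button's travel.
- **Surroundings:** The red jar, dropper, beaker and reagent bottle were within measuring error of where they began. The pink look-alikes show no visible movement.

**Height reading off:** the reported height of the fingertips was about 40 mm below where the cameras showed them. Because of this my first push passed above the jar without touching anything. I then set heights from the camera depth, and the second push worked. The sideways readings agreed with the cameras throughout.

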